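Open the mini centrifuge by its hidden rim catch

TASK

The mini centrifuge on the dark blue mat has stopped and its lid has to be opened. Run a fingertip lightly along the flat rim of the closed lid, on the side towards you, until you feel the notch in it, then press down the catch inside the notch so that the lid springs wide open, and take the hand away. Do not grasp or lift anything, and leave the vials, rack, tip box, bottle, beaker and screwdriver where they are.

Things in the scene. Friction and masses are not known exactly. Their poses are not given: they have to be found in the camera images.
- rim_centre (a point): Centre of the shut lid's flat grey rim, on the axis of the round white mini centrifuge (200 mm across, fixed upright on a 250 x 250 x 6 mm dark blue mat), level with the rim's top, 80 mm above the bench. The rim is a level ring, radii 72 to 100 mm, whole but for one notch; inside it a low smoky dome rises to 108 mm above the bench. The frame's yaw is the mat's, not the machine's.
- catch_circle_centre (a point): Point on the axis level with the top of the catch, 69 mm above the bench. The notch breaks rim and housing from radius 72 mm outwards, open above; about 55 mm (0.62 rad) wide. Its place is not given: seen from the axis its middle is within 1.2 rad either side of world -x (towards the robot), opposite the hinge block. In it lies the black catch, 34 mm wide along the ring, radii 74 to 99 mm.
- catch (a joint): Black catch plate in the notch, its top 11 mm below the rim's: a sprung rocker pivoted at the dome side, rad, 0 at rest, 0.36 fully down. Pressed straight down 90 mm from the axis it moves about 9 mm: 1.7 N to start, the lid lets go at about 0.15 rad (4 mm, 3 N), the stop is met at 4.7 N. It springs back up when let go. Shut fingers fit in the notch.
- lid (a joint): Angle of the lid, rad: 0 shut and latched, 1.35 wide open at its stop. Hinged opposite the notch; when the catch lets go the notch side rises and a weak spring (about 1.4 N at the rim) swings it up and away from the notch by itself in one to two seconds, as far as the hand is out of its way. It then stays open.
- vial_a: Loose upright sample vial with a blue cap, 29 mm across, 56 mm tall, standing on a corner of the mat; origin at the centre of its underside. To be left alone.
- vial_b: The same with an orange cap, on another corner of the mat. To be left alone.
- rack: Loose blue tube rack with capped tubes, 200 x 76 mm, 98 mm tall, to the left of the mat; origin at the centre of its underside, x along its length. To be left alone.
- tip_box: Loose grey pipette tip box with an orange-yellow lid, 126 x 88 mm, 64 mm tall, to the right of the mat; origin at the centre of its underside. To be left alone.
- bottle: Loose white bottle with a blue cap, 68 mm across, 135 mm tall, on the right of the mat towards its far end; origin at the centre of its underside. To be left alone.
- beaker: Loose white plastic beaker, 64 mm across, 62 mm tall, beyond the mat on the left; origin at the centre of its underside. To be left alone.
- screwdriver: Loose screwdriver with an orange handle, 170 mm long, lying along its x axis on the bench in front of the mat. To be left alone.

How it is judged:
By the outcome, as a careful person would: the job done as asked, in the order asked, and still so for the second after the job is handed in, with the robot touching nothing.
It also fails if it takes over 70 s, if anything falls off the work surface, if the arm or the gripper's body presses on something with over 40 N, if the wrist force passes 120 N, or if a joint passes its speed limit or range.

ROBOT

A 7-joint arm with a two-finger parallel gripper is mounted at the origin on the work surface. World frame = base frame: x ahead of the robot, y to its left, z up, the work surface at z = 0. Lengths are in m, angles in rad, forces in N, time in s.
With the tool pointing down it reaches from about 0.4 to 0.925 m from the base axis. Payload 5.6 kg.
Tool frame: the origin (TCP) lies at the very end of the fingers, on their centre line; the grasp point (between the pads) lies 19 mm behind it (env.grasp_offset is the distance from the TCP to the grasp point, in m); z points along the fingers, y is the line along which they close (so a half turn about z gives the same grasp; the last joint's range is limited). The gripper opens to 85 mm and grips with 20 to 120 N. Pads are 22 mm wide; open, the fingers measure 114 mm over their backs; the gripper's body (76 mm by 85 mm) begins 54 mm behind the grasp point. The pads swing forward as they close: fully open they stand 13 mm farther back than shut.
Start: joints at [1.293, 0.468, -0.012, 1.603, 0.006, 1.071, -0.056], TCP at [0.151, -0.632, 0.231] pointing down, gripper open.
Joint ranges: [-2.53, 2.53], [-0.31, 2.02], [-1.57, 1.55], [0.28, 2.44], [-1.29, 4.43], [0.15, 1.84], [-2.92, 2.92]. Speed limits (rad/s): [2.57, 2.57, 3.14, 3.14, 3.14, 3.14, 3.14].

INTERFACE

Orientations are given as a unit quaternion [w, x, y, z].
In Python, from cell import env, fingers, kin, camera, camera_params gives the robot as it stands. Calls block until the motion is done:
- env.move_to(position, orientation): joint-space move of the TCP to a pose.
- env.movel(position, frame=None, feed=0.15): straight line of the TCP; frame=None keeps the orientation; feed is the mean speed in m/s.
- env.move_j(angles): joint-space move.
- fingers.grip(opening): finger opening in m; the grip force is fixed at half the most; returns when the fingers have stopped.
- env.pause(seconds).
- kin.ik(position, orientation): joint angles nearest the present ones, or None.
- env.sense(): the state.
- camera(name): name is "side" or "top"; returns (picture, depth): 384x512x3 uint8, red, green, blue; 384x512 float32, m along the optical axis (not along the pixel's ray), 0 where there is no reading.
- camera_params(name): a dict with "mtx" (3x3 intrinsics, pixels), "R" (3x3) and "t" (3): a world point X has camera coordinates R X + t. Camera axes: x right, y down, z forward; pixel columns grow to the right and rows downward; lengths in m; the calibration is good to about 2 mm. A picture is of the moment at which its call begins. camera_params takes no time and is no camera call.
A pose or a line that the arm cannot do raises env.MotionError and nothing moves.
- env.job_done(): hands the job in; it is judged then, once.
The state is a dict: "time": time; "joint_positions": joint angles; "qd": joint speeds; "joint_torque": joint torques, N m; "eef_pos": TCP position; "eef_rot": TCP orientation; "force": force on the tool from outside, world axes, zero at the start; "ft_torque": the same for the moment, N m; "gripper_width": finger opening in m; "finger_force": force on a finger pad.
Only numpy, scipy, OpenCV 4.12 (cv2) and the standard library are available. Lean on these libraries where they do the work, as an engineer would, in place of code of your own. Each camera call takes 0.05 s, during which the arm holds its last target. There are 200 camera calls.

## Working session

There is one attempt and no reset: what is moved stays moved. The work goes in short steps, each a Python script; the robot and the scene stay as the last script left them, time stands still between calls to the robot, and variables do not carry over. Pictures are saved under pics/ and viewed, at most 10 in all, crops included, and the job is handed in when it is done.

```bash
ls; mkdir -p pics; python3 - <<'E'
from cell import env,camera,camera_params
import cv2,numpy as np
for n in("top","side"):
    p,d=camera(n); cv2.imwrite(f"pics/{n}0.png",p[:,:,::-1]); np.save(f"{n}_d.npy",d); np.save(f"{n}_p.npy",p)
    c=camera_params(n); print(n,c["mtx"].tolist(),(-c["R"].T@c["t"]).round(3),c["R"].round(3).tolist())
s=env.sense();print(s["time"],s["eef_pos"],s["eef_rot"],s["force"])
E
```

```text
pics
top [[448.6317201975384, 0.0, 253.61155795574388], [0.0, 448.6317201975384, 198.58178279093974], [0.0, 0.0, 1.0]] [0.374 0.026 1.237] [[-0.025, -0.999, -0.021], [-0.985, 0.029, -0.17], [0.17, 0.016, -0.985]]
side [[442.9499011647123, 0.0, 257.40803200820335], [0.0, 442.9499011647123, 191.31469378742506], [0.0, 0.0, 1.0]] [ 0.365 -0.692  0.612] [[0.954, -0.299, -0.021], [-0.194, -0.562, -0.804], [0.228, 0.771, -0.594]]
0.1 [ 0.15103296 -0.63166263  0.23040014] [-8.25087669e-04  9.93119777e-01  1.17099978e-01 -1.51481185e-04] [-0.42666416  0.28790078  0.17409207]
```

View pics/top0.png

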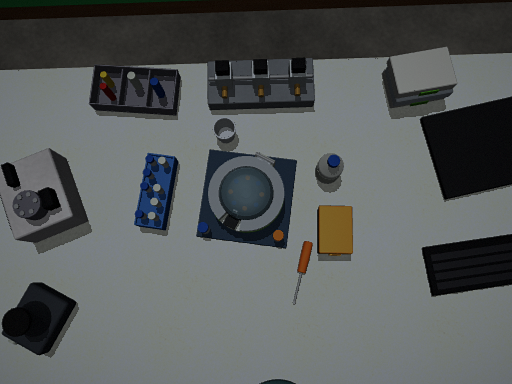

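View pics/side0.png

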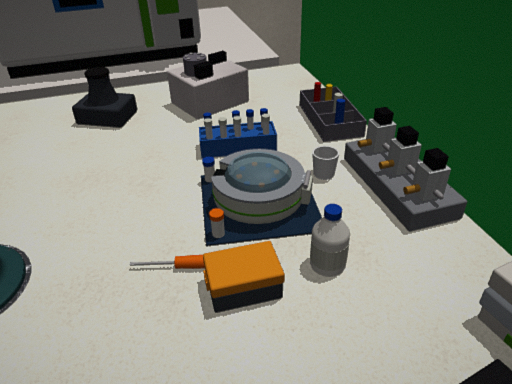

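The top view shows the centrifuge at about (247,193), a dark notch at about (231,221), the hinge at (263,158), and vials at (204,229) and (278,236). The screwdriver is at (303,265). The side view shows the same layout.

```bash
cat > h.py <<'E'
import numpy as np,cv2
from cell import camera_params
def cloud(n,d):
    c=camera_params(n);K=c["mtx"];v,u=np.mgrid[:384,:512]
    P=np.stack([(u-K[0,2])/K[0,0]*d,(v-K[1,2])/K[1,1]*d,d],-1)
    W=(P-c["t"])@c["R"]; W[d<=0]=np.nan; return W
E
python3 - <<'E'
from h import *
from scipy.optimize import least_squares
d=np.load("top_d.npy");p=np.load("top_p.npy");W=cloud("top",d)
for u,v in[(231,221),(247,193),(300,200),(204,229),(278,236),(215,193),(280,193),(303,255),(330,160)]: print(u,v,W[v,u].round(4),p[v,u])
s=np.zeros(d.shape,bool);s[140:250,195:300]=1
# rim points
m=s&(abs(W[...,2]-.08)<.008)
X=W[m][:,:2]
c0=np.median(X,0)
# circle of outer edge: coverage maximisation of annulus 72..100
best=max(((np.sum((r>.072)&(r<.1)),x,y) for x in np.arange(c0[0]-.04,c0[0]+.04,.002) for y in np.arange(c0[1]-.04,c0[1]+.04,.002) for r in [np.hypot(X[:,0]-x,X[:,1]-y)]))
hits=[(x,y) for x in np.arange(c0[0]-.04,c0[0]+.04,.001) for y in np.arange(c0[1]-.04,c0[1]+.04,.001) if np.sum((lambda r:(r>.072)&(r<.1))(np.hypot(X[:,0]-x,X[:,1]-y)))>=best[0]-3]
c=np.mean(hits,0);print("centre",c,best[0],len(X),"zmed",np.median(W[m][:,2]))
R=W[...,:2]-c;r=np.hypot(R[...,0],R[...,1]);a=np.arctan2(-R[...,1],-R[...,0]) # angle from -x, ccw seen from top
for k in np.arange(-1.6,1.61,.1):
    q=s&(r>.076)&(r<.097)&(abs(a-k)<.05)
    print(round(k,1),q.sum(),np.round(np.median(W[q][:,2]),4),p[q].mean(0).round())
pc=cv2.resize(p[130:260,185:320],None,fx=5,fy=4.5,interpolation=cv2.INTER_CUBIC);cv2.imwrite("pics/crop.png",pc[:,:,::-1])
E
```

```text
231 221 [0.5178 0.1061 0.0693] [19 21 21]
247 193 [0.5837 0.0612 0.1095] [63 78 86]
300 200 [ 0.5802 -0.083  -0.002 ] [126 131 125]
204 229 [0.4993 0.1779 0.0642] [18 42 98]
278 236 [ 0.4759 -0.0159  0.0604] [122  69  24]
215 193 [0.5916 0.1462 0.0805] [ 96 102 109]
280 193 [ 0.587  -0.0244  0.0786] [ 96 100 108]
303 255 [ 0.4262 -0.082   0.0273] [122  56  18]
330 160 [ 0.6566 -0.1503  0.1381] [14 37 95]
centre [0.59049425 0.06594394] 1941 2315 zmed 0.08088349495275245
-1.6 27 0.0808 [ 96. 103. 109.]
-1.5 26 0.0796 [ 97. 104. 110.]
-1.4 23 0.0826 [ 97. 103. 110.]
-1.3 30 0.0811 [ 97. 103. 109.]
-1.2 26 0.0815 [ 97. 103. 109.]
-1.1 24 0.081 [ 97. 104. 110.]
-1.0 27 0.0805 [ 97. 103. 110.]
-0.9 28 0.0815 [ 98. 104. 110.]
-0.8 39 0.0549 [66. 70. 69.]
-0.7 19 0.0688 [33. 35. 36.]
-0.6 26 0.0695 [18. 20. 22.]
-0.5 26 0.0698 [19. 20. 22.]
-0.4 27 0.07 [18. 20. 22.]
-0.3 30 0.0517 [65. 68. 67.]
-0.2 21 0.0789 [101. 107. 111.]
-0.1 26 0.081 [ 98. 104. 110.]
0.0 30 0.0809 [ 92.  99. 104.]
0.1 27 0.0802 [ 91.  98. 104.]
0.2 29 0.0812 [ 94. 101. 107.]
0.3 27 0.081 [ 97. 104. 110.]
0.4 26 0.0802 [ 97. 103. 110.]
0.5 28 0.0814 [ 94. 101. 106.]
0.6 26 0.0806 [ 97. 103. 109.]
0.7 29 0.0817 [ 97. 103. 109.]
0.8 29 0.0807 [ 97. 103. 109.]
0.9 25 0.08 [ 96. 103. 109.]
1.0 26 0.0814 [ 96. 103. 109.]
1.1 26 0.0816 [ 96. 103. 109.]
1.2 26 0.0797 [ 96. 102. 109.]
1.3 27 0.0807 [ 96. 102. 108.]
1.4 27 0.0804 [ 95. 102. 108.]
1.5 25 0.0808 [ 96. 102. 109.]
1.6 27 0.0796 [ 96. 102. 108.]
```

View pics/crop.png

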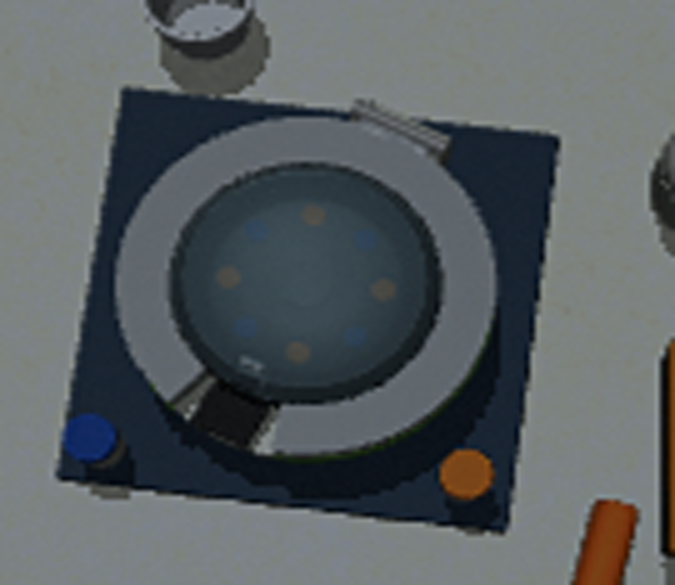

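Depth and colour agree. The centre is about (0.590, 0.066), the rim is at z≈0.081, and the catch is at z≈0.069 in a notch near a=-0.55 rad from -x, on the +y side. Next I shut the fingers and start feeling at a=+0.25.

```bash
cat >> h.py <<'E'
C=np.array([.5905,.0660]); RR=.090
def pos(a,z,r=RR): return [C[0]-r*np.cos(a),C[1]-r*np.sin(a),z]
def quat(a): return [0,np.cos(a/2),np.sin(a/2),0]
E
python3 - <<'E'
from h import *
from cell import env,fingers
fingers.grip(0.0)
a=.25
env.move_to(pos(a,.24),quat(a)); env.movel(pos(a,.095),feed=.12); env.pause(.3)
F=[]
for i in range(6): env.pause(.05);F.append(env.sense()["force"])
F=np.array(F);b=F.mean(0);print("bias",b,F.std(0));np.save("bias.npy",b)
z=.089
while z>.074:
    t0=env.sense()["time"];env.movel(pos(a,z),feed=.03);s=env.sense();f=s["force"]-b
    print(round(z,4),s["eef_pos"].round(4) if hasattr(s["eef_pos"],"round") else s["eef_pos"],f.round(2),round(s["time"]-t0,3))
    if f[2]>.8:break
    z-=.0007
print(s["time"],s["gripper_width"])
E
```

```text
bias [ 0.14973764  0.11203623 -0.00921612] [0.32836263 0.32503789 0.37771135]
0.089 [0.503  0.0437 0.0886] [-1.18 -1.41  0.06] 0.35
0.0883 [0.5033 0.0438 0.0883] [-0.11 -0.35 -0.04] 0.25
0.0876 [0.5033 0.0437 0.0876] [-0.16 -0.79 -0.41] 0.25
0.0869 [0.5033 0.0438 0.0869] [-0.22  0.42 -0.51] 0.25
0.0862 [0.5033 0.0437 0.0861] [0.03 0.57 0.28] 0.25
0.0855 [0.5033 0.0438 0.0855] [-0.39 -0.48  0.99] 0.25
7.1167 -0.0004425909403242155
```

```bash
cat >> h.py <<'E'
def force(b,n=4):
    from cell import env
    F=[]
    for i in range(n): env.pause(.02);F.append(env.sense()["force"])
    return np.mean(F,0)-b
E
python3 - <<'E'
from h import *
from cell import env
b=np.load("bias.npy");a=.25;z=.0848
while z>.074:
    env.movel(pos(a,z),feed=.03);f=force(b);s=env.sense()
    print(round(z,4),round(s["eef_pos"][2],4),f.round(2))
    if f[2]>.8:break
    z-=.0006
print(s["time"])
E
```

```text
0.0848 0.0848 [-0.49 -0.2   0.1 ]
0.0842 0.0842 [ 0.06  0.15 -0.13]
0.0836 0.0836 [ 0.01  0.07 -0.3 ]
0.083 0.083 [-0.33  0.25 -0.26]
0.0824 0.0824 [-0.16 -0.14  0.04]
0.0818 0.0818 [-0.25 -0.09  0.14]
0.0812 0.0812 [-0.08  0.19  0.44]
0.0806 0.0806 [0.13 0.05 0.08]
0.08 0.0801 [-0.61 -0.44  1.72]
9.9667
```

```bash
python3 - <<'E'
from h import *
from cell import env
b=np.load("bias.npy");a=.25;z=.0800;zc=z;found=False
while a>-1.0 and not found:
    a-=.04
    env.movel(pos(a,z),quat(a),feed=.03);f=force(b)
    for k in range(14):
        if f[2]>3: z+=.0002
        elif f[2]<.7: z-=.0003 if z>zc-.0008 else .001
        else: break
        env.movel(pos(a,z),feed=.03);f=force(b)
        if z<zc-.0035 and f[2]<.7: found=True;break
    if not found: zc=z
    s=env.sense();print(round(a,3),round(z,4),s["eef_pos"].round(4),f.round(2),round(s["time"],1))
    if np.hypot(f[0],f[1])>8: print("side force");break
E
```

```text
0.21 0.08 [0.5026 0.0475 0.0801] [-0.07  0.23  1.8 ] 10.3
0.17 0.08 [0.5019 0.051  0.08  ] [0.63 0.43 1.75] 10.6
0.13 0.08 [0.5013 0.0544 0.08  ] [0.37 0.26 2.02] 11.0
0.09 0.08 [0.5008 0.058  0.08  ] [-0.26 -0.09  2.33] 11.3
0.05 0.08 [0.5006 0.0616 0.08  ] [-0.59  0.14  2.16] 11.6
0.01 0.08 [0.5005 0.0652 0.08  ] [-0.02  0.27  2.  ] 12.0
-0.03 0.08 [0.5005 0.0688 0.08  ] [-0.48  0.16  2.48] 12.3
-0.07 0.08 [0.5007 0.0724 0.08  ] [-0.3   0.05  2.37] 12.6
-0.11 0.08 [0.5011 0.076  0.08  ] [-0.28  0.09  2.  ] 13.0
-0.15 0.08 [0.5015 0.0795 0.08  ] [-0.05  0.04  2.27] 13.3
-0.19 0.08 [0.5021 0.0831 0.08  ] [-0.22  0.34  1.71] 13.6
-0.23 0.08 [0.5029 0.0866 0.08  ] [0.   0.13 1.58] 14.0
-0.27 0.08 [0.5038 0.09   0.08  ] [-0.5  -0.61  1.39] 14.3
-0.31 0.0771 [0.5049 0.0937 0.0771] [0.63 1.18 0.89] 16.2
-0.35 0.0732 [0.506  0.0969 0.0733] [-0.65 -0.06  1.86] 18.4
-0.39 0.0693 [0.5072 0.1002 0.0693] [-0.   -0.36 -0.3 ] 20.7
```

The rim gave a steady 2 N until a≈-0.31, where the tip dropped away: that is the notch, matching the image. Now I go to the middle of the catch and press.

```bash
python3 - <<'E'
from h import *
from cell import env,camera
import cv2
b=np.load("bias.npy");a=-.55
env.movel(pos(-.39,.074),feed=.03)
env.movel(pos(a,.074),quat(a),feed=.03);print(force(b).round(2))
for z in np.arange(.071,.0608,-.001):
    env.movel(pos(a,z),feed=.03);f=force(b);print(round(z,4),round(env.sense()["eef_pos"][2],4),f.round(2))
    if f[2]>8 or np.hypot(f[0],f[1])>8:break
p,d=camera("side");cv2.imwrite("pics/s1.png",cv2.resize(p[120:260,150:350],None,fx=3,fy=3)[:,:,::-1]);print(env.sense()["time"])
E
```

```text
[-0.18 -0.21  0.16]
0.071 0.0709 [ 0.14 -0.23  0.26]
0.07 0.07 [-0.21 -0.27  0.08]
0.069 0.0691 [0.32 0.27 0.72]
0.068 0.0681 [-2.35  1.01  4.44]
0.067 0.067 [-3.46  2.02  5.08]
0.066 0.0659 [-4.81  2.02  4.82]
0.065 0.0651 [-6.22  2.25  8.63]
23.9583
```

View pics/s1.png

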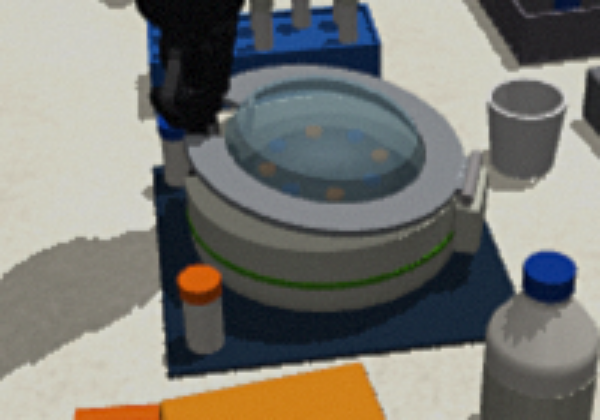

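The lid seems to have let go a little: a white gap shows under the rim at about (215,165). The outward force suggests the finger is rubbing the dome side. I'll ease outward 5 mm and finish the press.

```bash
python3 - <<'E'
from h import *
from cell import env,camera
import cv2
b=np.load("bias.npy");a=-.55
for r,z in[(.0925,.065),(.095,.065),(.095,.064),(.095,.063),(.095,.062)]:
    env.movel(pos(a,z,r),feed=.03);f=force(b);print(r,z,env.sense()["eef_pos"].round(4),f.round(2))
    if f[2]>9:break
env.pause(.3);print(force(b).round(2))
p,d=camera("side");cv2.imwrite("pics/s2.png",cv2.resize(p[120:260,150:350],None,fx=3,fy=3)[:,:,::-1]);print(env.sense()["time"])
E
```

```text
0.0925 0.065 [0.5119 0.1144 0.0654] [-2.55  0.22  6.93]
0.095 0.065 [0.5105 0.1153 0.0653] [ 0.79 -1.23  4.78]
0.095 0.064 [0.5101 0.1155 0.0642] [ 0.66 -1.25  5.14]
0.095 0.063 [0.5099 0.1156 0.0632] [-0.05 -1.3   5.74]
0.095 0.062 [0.5097 0.1157 0.0622] [-0.3  -0.11  6.39]
[-0.4  -0.6   6.55]
25.9583
```

View pics/s2.png

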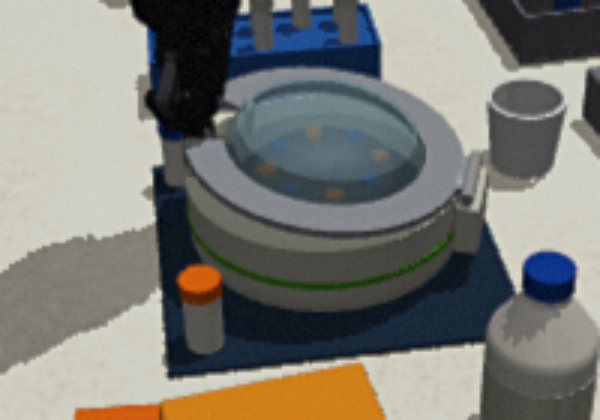

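The lid is released and lifted about 10 mm, held only by the hand above it. I'll withdraw outward.

```bash
python3 - <<'E'
from h import *
from cell import env,camera
import cv2
b=np.load("bias.npy");a=-.55
for r,z,v in[(.112,.066,.04),(.14,.08,.06),(.19,.15,.1)]:
    env.movel(pos(a,z,r),feed=v);print(r,z,env.sense()["eef_pos"].round(4),force(b).round(2))
env.pause(2.5)
s=env.sense();print(s["time"],force(b).round(2))
for n in("side","top"):
    p,d=camera(n);q=p[80:300,120:360] if n=="side" else p[110:300,120:370];cv2.imwrite(f"pics/{n}3.png",cv2.resize(q,None,fx=2.5,fy=2.5)[:,:,::-1])
    np.save(n+"_d3.npy",d)
E
```

```text
0.112 0.066 [0.4944 0.1246 0.0657] [-0.15 -0.5   0.28]
0.14 0.08 [0.4713 0.1391 0.0802] [-0.09 -0.29  0.11]
0.19 0.15 [0.4285 0.1649 0.1496] [-0.04 -0.19 -0.11]
30.925 [ 0.2  -0.15 -0.32]
```

View pics/side3.png

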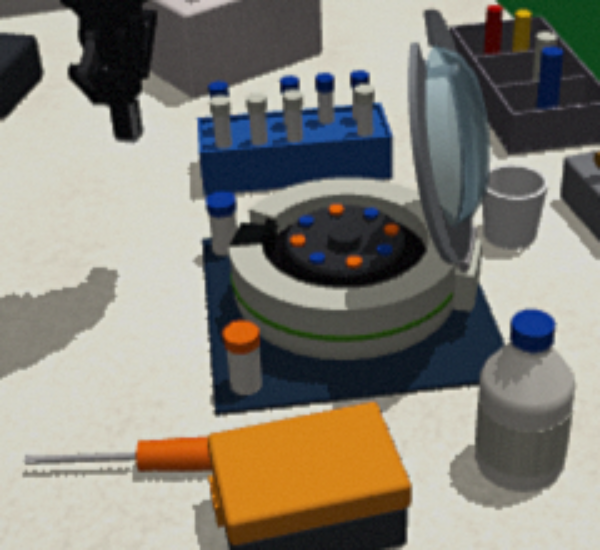

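View pics/top3.png

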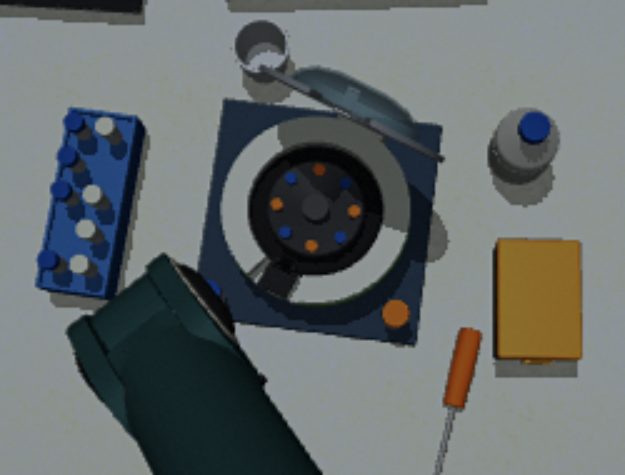

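The side view shows the lid wide open at about (445,140), and the catch back up. The top view shows the vials, rack, box, bottle, beaker and screwdriver still in place, and the hand is clear.

```bash
python3 -c "
from cell import env
print(env.job_done())"
```

```text
the job is handed in; nothing more can be done
None
```

The centrifuge lid is wide open: I felt along the rim to the notch at about 2 N, pressed the catch and withdrew the hand; in the last pictures nothing else had moved, and the job was handed in at about 31 s.

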